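# Set the gas pressure, refit the hob knob and hold it pressed to light

### The arm

A 6-joint arm with a two-finger parallel gripper is mounted at the origin on the work surface. World frame = base frame: x ahead of the robot, y to its left, z up, the work surface at z = 0. Lengths are in m, angles in rad, forces in N, time in s.
With the tool pointing down it reaches from about 0.275 to 0.725 m from the base axis. Payload 5.6 kg.
Tool frame: the origin (TCP) lies between the finger pads, 19 mm behind the fingertips; this is the grasp point; z points along the fingers, y is the line along which they close (so a half turn about z gives the same grasp; the last joint's range is limited). The gripper opens to 85 mm and grips with 20 to 120 N. Pads are 22 mm wide; open, the fingers measure 114 mm over their backs; the gripper's body (76 mm by 85 mm) begins 54 mm behind the grasp point. The pads swing forward as they close: fully open they stand 13 mm farther back than shut.
Start: joints at [1.505, 0.255, 0.108, 0, -1.424, -0.285], TCP at [0.189, 0.517, 0.25] pointing down, gripper open.
Joint ranges: [-2.95, 2.95], [-1.21, 1.97], [-1.09, 1.5], [-2.87, 1.71], [-2.94, -0.07], [-3.05, 3.05]. Speed limits (rad/s): [2.57, 2.57, 3.14, 3.14, 3.14, 3.14].

### API

Orientations are given as a rotation vector (axis times angle).
In Python, from rig import ctrl gives the robot as it stands. The module is installed in compiled form; this text tells all that it offers.
- The arm moves only by the tool play_rows, never from a script. Its argument "targets" is a list of rows, each a list of 3 entries, a list of its own where there are three numbers: the turn, a rotation vector about the world's x, y, z normalised to -1 to 1, where 1 is 0.5 rad, then the shift along the world's x, y, z normalised to -1 to 1, where 1 is 1 m, then the closure, from 0 (fully open) to 1 (shut). In form: [[[wx, wy, wz], [dx, dy, dz], jaw], ...]. A call has 1 to 20 rows; each row is the pose to reach, as a shift and turn from the pose commanded when the call began; what a row does not reach only later rows make up. A row lasts 1/8 s, in which the tool goes at most 62.5 mm and 10.7 degrees, less where a joint would pass 70% of its speed; a pose out of reach is approached as far as the arm can. A call with a number of a shift or a turn outside -1 to 1 is refused whole. A call with a gripper value outside its range is refused whole. The fingers move at their own pace and stop on an object; "newtons" is the grip in N (left out, the last holds). Time passes only in rows, so rows that repeat a pose let the fingers close. It gives the time, the measured TCP pose, the force, the opening and the grip force at its end, in the units of the state.
- ctrl.state(): the state, without advancing time (a new reading comes with each control period).
- ctrl.snapshot(name): name is "scene" or "top"; returns a dict with "color" (384x512x3 uint8, red, green, blue), "mtx" (3x3 intrinsics, pixels), "dist" ([k1, k2, p1, p2, k3] as OpenCV has them; the pictures are not rectified), "R" (3x3) and "t" (3): a world point X has camera coordinates R X + t. Camera axes: x right, y down, z forward; pixel columns grow to the right and rows downward; lengths in m; the calibration is good to about 2 mm. A picture is of the moment at which its call begins. There is no depth.
- ctrl.close_job(): hands the job in; it is judged then, once.
Trained networks look in the newest picture that a camera, given by its name, has taken for a name from the list of things; names that differ only in an ending like _2 or _b are one class to them, and where a whole thing is asked for, a point or a joint stands for the part that bears it (a point fixed in the world has none). Each returns a list of dicts, best first, with "p" (0 to 1); they miss things now and then, are a little off and sometimes report something else, mostly with a low value. They report only what shows in the picture. A call takes as long as a camera call. They do not tell look-alikes from the thing itself.
- ctrl.masks_of(camera, target): "pixels" (384x512 bool, what is visible of it).
- ctrl.mark_of(camera, target): "at" ([x, y, z] in m, in world coordinates, good to about 4 mm: a listed point, or the origin of a listed thing).
The state is a dict: "clock": time; "joint_pos": joint angles; "joint_vel": joint speeds; "effort": joint torques, N m; "ee_pos": TCP position; "ee_rot": TCP orientation; "contact_force": force on the tool from outside, world axes, zero at the start; "torque": the same for the moment, N m; "grip_width": finger opening in m; "grip_force": force on a finger pad.
Only numpy, scipy, OpenCV 4.12 (cv2) and the standard library are available. Lean on these libraries where they do the work, as an engineer would, in place of code of your own. Each camera call takes 0.05 s, during which the arm holds its last target. There are 200 camera calls.

### The job

Get the countertop gas hob ready to light: first turn its regulator knob, a little at a time, until the gauge needle points at the mark on the rim. Then take the loose burner knob from the cutting board, turn it so that its bore matches the D-shaped valve shaft, push it fully home on the shaft and press it down against the spring to the bottom. Finish like that, still holding the knob pressed down with the fingers, the needle still at the mark, and without disturbing the other kitchen things.

Things in the scene. Friction and masses are not known exactly. Their poses are not given: they have to be found in the camera images.
- hob: Steel countertop gas hob, 360 (x) x 400 (y) x 60 high, fixed; origin under its centre, control strip towards its -x. Deck 60 mm above the work surface. In a row 125 mm in front of the centre: valve shaft (y +115), gauge (y 0, 96 across, 10 high), regulator knob (y -115). A pan stands on the grate behind, at least 95 mm from the row.
- regulator (a joint): Angle of the regulator knob, rad, 0 to 4; grows clockwise seen from above. Friction about 0.08 N m; it stays where it is left. Starts at 0.1 to 0.8. The needle turns half as far, the same way, so 0.6 to 2.1 rad of turn is needed: re-grip if the wrist runs out.
- reg_grip (a point): Grip point of the regulator knob, on its vertical axis, 40 mm above the deck (100 mm above the work surface) and 2 mm below the top of its grip bar. The black bar runs along this point's x, 44 long, 14 thick (y), 26 high; take it from above across the 14 mm. With the TCP at this point the fingertips clear what is below. It turns with the knob.
- gauge_centre (a point): Centre of the round white gauge face, which lies level on the hob's strip, facing up.
- needle_tip (a point): Tip of the black gauge needle, 36 mm from the gauge centre; its x axis points along the needle, outwards. The needle cannot be touched; it is driven by the regulator knob and turns clockwise from above as the knob does, half as far.
- mark_tip (a point): Where the needle's tip should be: the inner point of the dark wedge-shaped mark on the gauge's rim, 36 mm from the gauge centre; its x axis points outwards. The mark stays put and cannot be touched; it starts clockwise of the needle by 0.3 to 1.05 rad.
- knob: The loose black burner knob, 60 g, upright, bore down, on the board. Origin: centre of its underside, z up. Round skirt 42 across, 18 high; on it a grip bar along x, 14 thick (y), 18 to 40 above the underside, from x = -20 to a pointed nose at +23, a thin white line on top at the nose. D-shaped bore in the underside, see knob_seat. At first the nose points along world +x within 1.2 rad.
- knob_grip (a point): Grip point of the burner knob: on its axis, 38 mm above its underside, 2 mm below the bar's top. With the TCP here the fingertips are 1 mm above the skirt.
- knob_seat (a point): On the knob's axis, 14 mm above its underside: the closed end of the D-shaped bore, which is 14.4 across with its key flat on the nose side (+x), 4.2 from the axis. It meets point shaft_tip when the knob is home; axes as the knob's.
- shaft_tip (a point): Centre of the top of the upright D-shaped metal valve shaft, 12 across, its flat 3 mm from the axis facing this point's +x: the knob's x must match this x (within about 0.2 rad); a white line on the black collar below points that way too. At first along world +x within 0.7 rad. It stands 24.5 mm above the deck (84.5 above the work surface) when up, the top 3 mm tapered; it turns stiffly (0.3 N m).
- shaft (a joint): How far the valve shaft is pressed down, m: 0 up, 0.008 at the bottom stop. Spring: about 3 N at first, 8.4 N at the bottom; it springs up when let go. The knob's skirt then still clears the deck by 2.5 mm.
- board: White cutting board, 340 (x) x 250 (y) x 15 thick, fixed; origin under its centre.
- spatula: Spatula with a wooden handle, 200 long, lying across the far end of the board (bystander).
- tangerine: Tangerine, 52 across, 46 high, at the board's near left corner (bystander).
- peeler: Vegetable peeler, 155 long, along the board's right edge (bystander).
- pan: Steel pan with two side handles, no lid, 164 across, 75 high, standing on the hob's grate, its rim about 167 mm above the work surface (bystander).
- jar: Glass jar, 60 across, 100 high, near left (bystander).
Not all that is in view belongs to the job. There is more than one size of the knob; the job needs the smallest.

How it is judged:
By the outcome, as a careful person would: the job done as asked, in the order asked, and still so for the second after the job is handed in, while the arm keeps its last pose, push and grip.
It also fails if it takes over 66 s, if anything falls off the work surface, if the arm or the gripper's body presses on something with over 40 N, if the wrist force passes 120 N, or if a joint passes its speed limit or range.

## Working session

There is one attempt and no reset: what is moved stays moved. The work goes in short steps, Python scripts to look and compute and a tool call to move; the robot and the scene stay as the last step left them, time stands still between calls to the robot, and variables do not carry over. Pictures are saved under pics/ and viewed, at most 12 in all, crops included, and the job is handed in when it is done.

Besides the shell and the picture viewer there is one more tool, called after "Request:" by a JSON object that holds its "method" and its "body". play_rows: Moves the arm, as the interface text tells. Its arguments: {"type":"object","properties":{"targets":{"type":"array","items":{"type":"array"}},"newtons":{"type":"number"}},"required":["targets"]}

```bash
mkdir -p pics; cat > h.py <<'E'
import numpy as np, cv2
from rig import ctrl
def px(s,X):
    return cv2.projectPoints(np.array(X,float).reshape(-1,3),cv2.Rodrigues(np.array(s["R"]))[0],np.array(s["t"],float),np.array(s["mtx"]),np.array(s["dist"]))[0].reshape(-1,2)
def ray(s,uv):
    p=cv2.undistortPoints(np.array(uv,float).reshape(-1,1,2),np.array(s["mtx"]),np.array(s["dist"])).reshape(-1,2)
    R=np.array(s["R"]);c=-R.T@np.array(s["t"]);return c,np.c_[p,np.ones(len(p))]@R
def atz(s,uv,z):
    c,d=ray(s,uv);return c+d*((z-c[2])/d[:,2])[:,None]
def tri(a,ua,b,ub):
    c1,d1=ray(a,ua);c2,d2=ray(b,ub);d1=d1[0]/np.linalg.norm(d1);d2=d2[0]/np.linalg.norm(d2)
    k=np.linalg.lstsq(np.c_[d1,-d2],c2-c1,rcond=None)[0]
    p,q=c1+k[0]*d1,c2+k[1]*d2;return (p+q)/2,np.linalg.norm(p-q)
def save(n,im,crop=None,k=1):
    if crop: x0,y0,x1,y1=crop;im=im[y0:y1,x0:x1]
    im=cv2.resize(im,None,fx=k,fy=k,interpolation=cv2.INTER_CUBIC);cv2.imwrite("pics/"+n,im[...,::-1])
E
python3 - <<'E'
from h import *
np.set_printoptions(precision=4,suppress=True)
for n in("scene","top"):
    s=ctrl.snapshot(n);np.save(f"{n}0.npy",s,allow_pickle=True);save(n+"0.png",s["color"],k=1.5)
    print(n,-s["R"].T@s["t"])
    for t in "hob reg_grip gauge_centre needle_tip mark_tip knob knob_grip shaft_tip board".split():
        for m in ctrl.mark_of(n,t)[:4]: print(t,m["p"],np.array(m["at"]),px(s,m["at"])[0])
st=ctrl.state();print({k:st[k] for k in("clock","ee_pos","ee_rot","grip_width","contact_force")})
E
```

```text
scene [ 1.2679 -0.4979  0.7594]
hob 0.8 [ 0.6128  0.1974 -0.0017] [322.9475 201.1259]
reg_grip 0.53 [0.4673 0.111  0.0974] [274.7817 163.3581]
gauge_centre 0.8 [0.4894 0.2266 0.0742] [306.5328 161.1166]
knob 0.81 [ 0.5344 -0.1226 -0.0009] [224.2971 226.3801]
knob 0.76 [ 0.5066 -0.2963  0.0144] [165.1538 241.1705]
knob 0.64 [ 0.4042 -0.1263  0.005 ] [202.4153 202.5285]
knob_grip 0.75 [ 0.5327 -0.1253  0.0507] [222.0531 213.2709]
knob_grip 0.66 [ 0.5019 -0.2938  0.0538] [163.0021 229.5623]
knob_grip 0.58 [ 0.3992 -0.1259  0.0525] [200.261  189.8467]
shaft_tip 0.46 [ 0.6113  0.1981 -0.0041] [322.7196 201.3855]
shaft_tip 0.17 [ 0.4135 -0.2329  0.0164] [172.1559 214.0531]
board 0.73 [ 0.5442 -0.3241 -0.0001] [162.0616 257.2763]
top [0.4045 0.0146 1.3219]
hob 0.65 [ 0.6089  0.2023 -0.0001] [207.7006 165.4865]
reg_grip 0.47 [0.465  0.1142 0.0979] [229.8719 205.5018]
gauge_centre 0.7 [0.488  0.2202 0.0698] [198.5156 198.5752]
needle_tip 0.53 [ 0.5126 -0.4287  0.0118] [389.1264 194.4424]
knob 0.57 [ 0.4012 -0.126   0.0013] [301.7392 226.1823]
knob 0.54 [ 0.5062 -0.2981  0.0133] [352.0499 195.9104]
knob 0.48 [ 0.5287 -0.1222 -0.0009] [300.6339 189.2645]
knob_grip 0.78 [ 0.403  -0.1247  0.0495] [302.8961 225.683 ]
knob_grip 0.69 [ 0.5005 -0.2971  0.0513] [354.4517 196.753 ]
knob_grip 0.6 [ 0.5283 -0.1238  0.0478] [302.6178 188.0401]
shaft_tip 0.67 [0.3277 0.3949 0.0008] [150.7547 245.5335]
board 0.75 [ 0.5456 -0.3237 -0.0032] [358.0556 185.0836]
{'clock': 1.0, 'ee_pos': array([0.189 , 0.5165, 0.25  ]), 'ee_rot': array([ 3.0934, -0.5482, -0.    ]), 'grip_width': 0.08540450438132052, 'contact_force': array([-0.0628,  0.7799,  0.5222])}
```

View pics/top0.png

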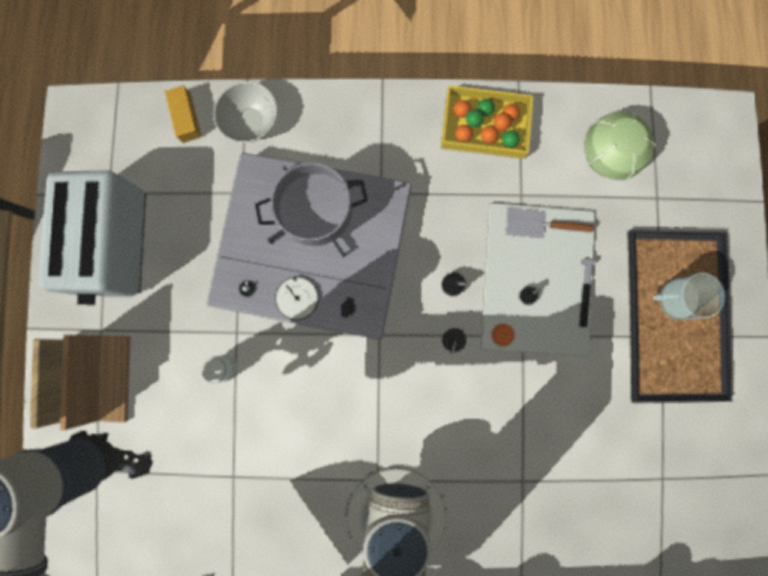

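View pics/scene0.png

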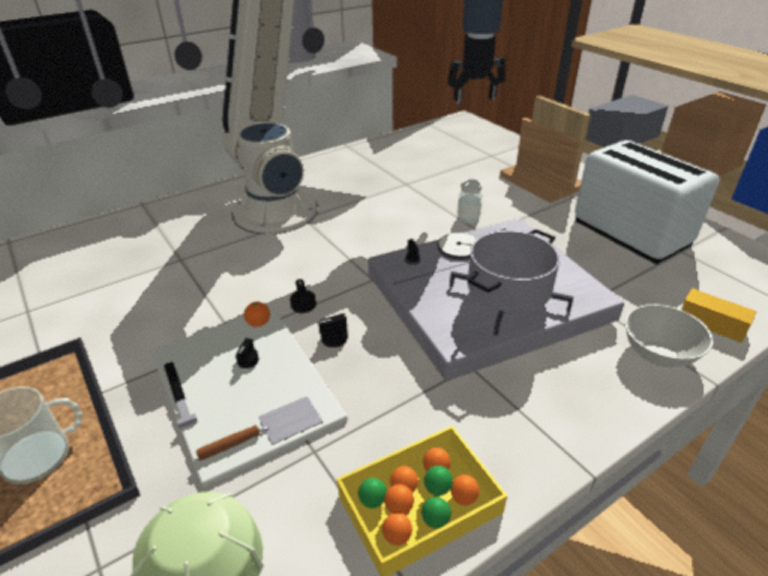

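Top view (original px): the knobs that could be taken for the right one are (353,196) on the board, (302,189) and (302,226), both on the counter. The description puts it on the board and says it is the smallest, so I choose (353,196). The gauge is at (198,198), the regulator at (231,205) and the shaft at (165,192). Next is a close crop to check the choice and read the angles.

```bash
python3 - <<'E'
from h import *
np.set_printoptions(precision=4,suppress=True)
T=np.load("top0.npy",allow_pickle=True).item();S=np.load("scene0.npy",allow_pickle=True).item()
def cr(s,u,v,w=50,h=36,k=8): 
    return cv2.resize(s["color"][v-h//2:v+h//2,u-w//2:u+w//2],(400,288),interpolation=cv2.INTER_CUBIC)
a=np.vstack([np.hstack([cr(T,198,198),cr(T,353,196)]),np.hstack([cr(T,165,192),cr(T,231,203)])])
save("close_top.png",a)
for nm,s in(("top",T),("scene",S)):
    for t in("hob","knob","reg_grip","gauge_centre"):
        for m in ctrl.masks_of(nm,t)[:4]:
            k=m["pixels"].astype(np.uint8);ys,xs=np.nonzero(k);print(nm,t,m["p"],k.sum(),xs.mean(),ys.mean(),(xs.min(),xs.max(),ys.min(),ys.max()))
E
```

```text
top hob 0.88 9834 205.66788692292047 170.56060606060606 (np.int64(138), np.int64(272), np.int64(102), np.int64(225))
top knob 0.55 212 301.9433962264151 226.3443396226415 (np.int64(294), np.int64(310), np.int64(219), np.int64(234))
top knob 0.51 241 301.7095435684647 189.63070539419087 (np.int64(293), np.int64(311), np.int64(182), np.int64(198))
top reg_grip 0.41 74 231.48648648648648 204.7027027027027 (np.int64(228), np.int64(235), np.int64(199), np.int64(210))
top reg_grip 0.32 113 352.3893805309734 196.53097345132744 (np.int64(347), np.int64(358), np.int64(191), np.int64(202))
top gauge_centre 0.82 9926 206.05682047148903 170.17298005238766 (np.int64(138), np.int64(273), np.int64(102), np.int64(226))
top gauge_centre 0.73 611 357.7626841243862 148.6366612111293 (np.int64(338), np.int64(395), np.int64(138), np.int64(158))
scene hob 0.75 8291 320.88686527560003 202.7491255578338 (np.int64(245), np.int64(415), np.int64(146), np.int64(253))
scene hob 0.24 389 312.66580976863753 134.33419023136247 (np.int64(305), np.int64(320), np.int64(120), np.int64(148))
scene hob 0.18 319 119.03761755485894 265.48902821316614 (np.int64(110), np.int64(130), np.int64(243), np.int64(285))
scene knob 0.84 292 200.87328767123287 198.79794520547946 (np.int64(192), np.int64(210), np.int64(186), np.int64(208))
scene knob 0.68 394 222.20812182741116 220.3020304568528 (np.int64(212), np.int64(232), np.int64(209), np.int64(231))
scene knob 0.56 212 163.6179245283019 236.2688679245283 (np.int64(157), np.int64(170), np.int64(226), np.int64(245))
scene knob 0.34 8354 321.0496768015322 202.93176921235337 (np.int64(245), np.int64(415), np.int64(146), np.int64(253))
scene reg_grip 0.45 108 274.05555555555554 167.35185185185185 (np.int64(270), np.int64(278), np.int64(159), np.int64(174))
scene gauge_centre 0.87 8266 320.99068473263975 202.78018388579724 (np.int64(245), np.int64(415), np.int64(146), np.int64(253))
```

View pics/close_top.png

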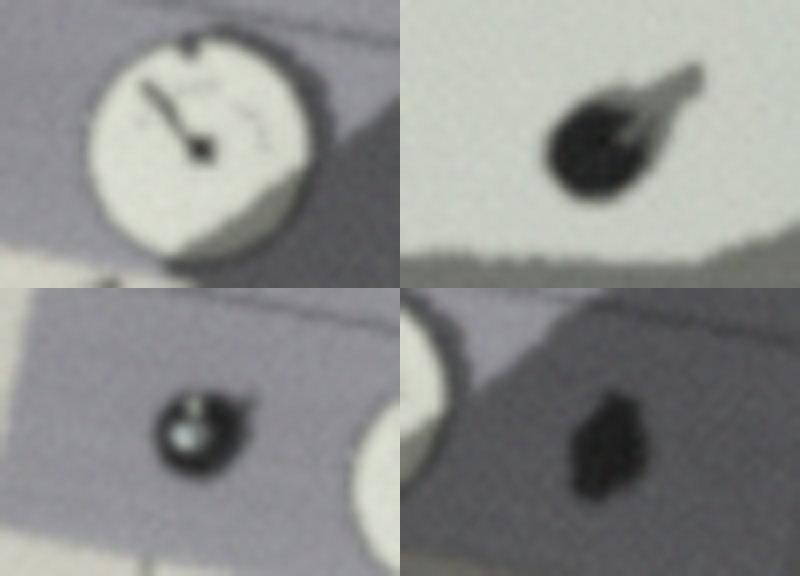

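The top-right crop shows a small knob on the board at original px (353,196), so it is the right one. Its nose is towards the upper right. The gauge hub is at about (197.5,198.2), the needle tip at (190.6,189.8) and the mark at (196.2,185.8). The shaft is at (163,191) with its white line pointing up. Next I measure from both views.

```bash
python3 - <<'E'
from h import *
np.set_printoptions(precision=4,suppress=True)
T=np.load("top0.npy",allow_pickle=True).item();S=np.load("scene0.npy",allow_pickle=True).item()
def cp(u,v,x,y): return [u-25+(x+.5)/8-.5,v-18+(y+.5)/8-.5]
g=atz(T,[cp(198,198,200,149),cp(198,198,145,82),cp(198,198,190,52)],0.0705)
print("gauge,needle,mark",g);a=[np.arctan2(*(p-g[0])[1::-1]) for p in g[1:]];print("ang",a,a[0]-a[1],[np.linalg.norm(p-g[0]) for p in g[1:]])
b=atz(T,[cp(231,203,195,207),cp(231,203,225,107)],0.095);d=b[1]-b[0];print("bar",b,np.arctan2(d[1],d[0]),b.mean(0))
# triangulations
print("reg",tri(T,[229.87,205.5],S,[274.78,163.36]),"knobgrip",tri(T,[354.45,196.75],S,[163.0,229.56]))
h=np.array([.611,.200]);v=h-g[0][:2];print("hob yaw",np.arctan2(v[1],v[0]),np.linalg.norm(v))
r=(g[0]-b.mean(0))[:2];print("row yaw",np.arctan2(-r[0],r[1]),np.linalg.norm(r))
# shaft guess
for yaw in(-.18,-.2):
    s=g[0][:2]+.115*np.array([-np.sin(yaw),np.cos(yaw)]);print("shaft",s,px(T,[[*s,.0845],[*s,.06]]),px(S,[[*s,.0845],[*s,.06]]))
us,vs=[int(x) for x in px(S,[*s,.075])[0]]
def cr(s,u,v,w=50,h=36): return cv2.resize(s["color"][v-h//2:v+h//2,u-w//2:u+w//2],(400,288),interpolation=cv2.INTER_CUBIC)
print(us,vs)
save("close_scene.png",np.vstack([np.hstack([cr(S,306,161),cr(S,163,235)]),np.hstack([cr(S,us,vs),cr(S,274,166)])]))
E
```

```text
gauge,needle,mark [[0.4892 0.2233 0.0705]
 [0.5166 0.2468 0.0705]
 [0.5292 0.2284 0.0705]]
ang [np.float64(0.7087987632939458), np.float64(0.12773281119207536)] 0.5810659521018704 [np.float64(0.03609962990357043), np.float64(0.04032684166457638)]
bar [[0.4493 0.114  0.095 ]
 [0.4896 0.1026 0.095 ]] -0.2758230433341402 [0.4695 0.1083 0.095 ]
reg (array([0.4647, 0.1138, 0.095 ]), np.float64(0.0014440808202552898)) knobgrip (array([ 0.5009, -0.2951,  0.0538]), np.float64(0.0030346985711161597))
hob yaw -0.1887611223578249 0.1240071826177952
row yaw -0.17001103481530047 0.1166849548778105
shaft [0.5098 0.3364] [[162.7308 191.2283]
 [164.5904 191.8705]] [[335.4014 151.0477]
 [334.5592 157.1486]]
shaft [0.512 0.336] [[162.8839 190.5419]
 [164.7403 191.197 ]] [[335.774  151.3713]
 [334.9264 157.4764]]
335 153
```

View pics/close_scene.png

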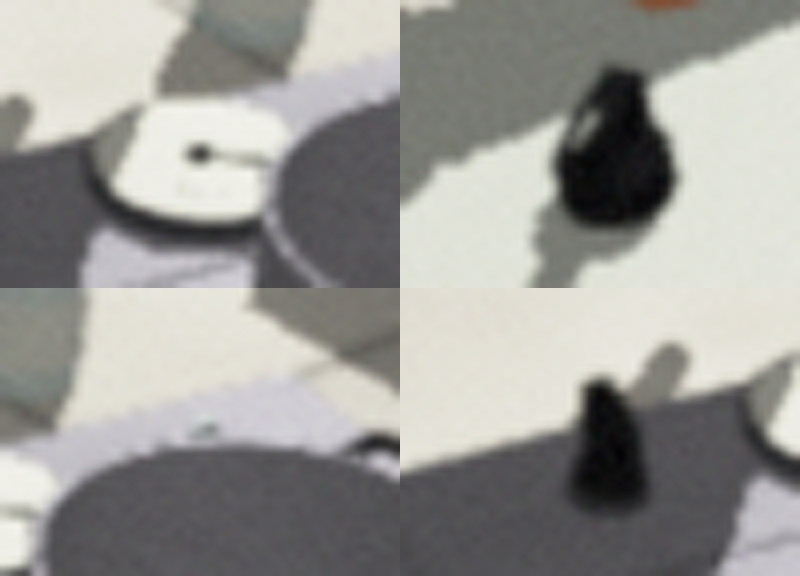

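Scene crops: the board knob's bar is seen nearly end-on, centred at about (163,235). The regulator bar is at (274,165), and the shaft tip just shows behind the pan rim at (335,152). Next I fit silhouettes for the yaw angles.

```bash
cat > fit.py <<'E'
from h import *
from scipy.optimize import minimize
def circ(r,n=24): t=np.linspace(0,2*np.pi,n,endpoint=False);return np.c_[r*np.cos(t),r*np.sin(t)]
def parts_knob(): 
    bar=np.array([[-20,-7],[-20,7],[16,7],[23,0],[16,-7]])/1e3
    return [(circ(.021),0,.018),(bar,.018,.040)]
def parts_reg(r):
    bar=np.array([[-22,-7],[-22,7],[22,7],[22,-7]])/1e3
    return [(circ(r),0,.016),(bar,.016,.042)]
def render(s,parts,x,y,z,th,box,k=4):
    x0,y0,x1,y1=box;m=np.zeros(((y1-y0)*k,(x1-x0)*k),np.uint8);c,sn=np.cos(th),np.sin(th)
    for P,a,b in parts:
        Q=P@np.array([[c,sn],[-sn,c]])+[x,y]
        X=np.r_[np.c_[Q,np.full(len(Q),z+a)],np.c_[Q,np.full(len(Q),z+b)]]
        p=(px(s,X)-[x0,y0]+.5)*k-.5
        cv2.fillConvexPoly(m,cv2.convexHull(np.round(p*16).astype(np.int32)),255,shift=4)
    return cv2.resize(m,None,fx=1/k,fy=1/k,interpolation=cv2.INTER_AREA)/255.
def fit(views,parts,x,y,z,ths,off=True):
    best=[]
    data=[]
    for s,box,lo,hi in views:
        g=s["color"][box[1]:box[3],box[0]:box[2]].astype(float).max(2);data.append((s,box,np.clip((hi-g)/(hi-lo),0,1)))
    for th in ths:
        def f(v):
            e=0
            for i,(s,b,d) in enumerate(data):
                e+=((cv2.GaussianBlur(render(s,parts,v[0]/1e3,v[1]/1e3,z,th,b),(0,0),.7)-d)**2).sum()
            return e
        r=minimize(f,[x*1e3,y*1e3],method="Nelder-Mead",options=dict(initial_simplex=[[x*1e3,y*1e3],[x*1e3+4,y*1e3],[x*1e3,y*1e3+4]],xatol=.1,fatol=.05))
        best.append((r.fun,th,*r.x))
    return sorted(best)
E
python3 - <<'E'
from fit import *
np.set_printoptions(precision=3,suppress=True)
T=np.load("top0.npy",allow_pickle=True).item();S=np.load("scene0.npy",allow_pickle=True).item()
kt=(T,(342,184,366,208),35,90);ks=(S,(152,222,175,248),30,90)
ths=np.arange(-1.3,1.31,.1)
for v in([kt],[ks],[kt,ks]): print("knob",np.array(fit(v,parts_knob(),.503,-.297,.015,ths)[:4]))
rt=(T,(222,194,242,216),35,75);rs=(S,(266,155,283,178),25,70)
for rr in(.017,.02):
  for v in([rt],[rs],[rt,rs]): print("reg",rr,np.array(fit(v,parts_reg(rr),.467,.111,.06,np.arange(-1.5,1.6,.1))[:3]))
print(T["color"][183:200,155:174].max(2))
for uv in([164,188.2],[163.9,188.6]):print(atz(T,[uv],.064))
E
```

```text
knob [[  30.579    0.3    504.259 -296.079]
 [  31.281    0.6    503.75  -296.277]
 [  31.287    0.4    504.363 -296.144]
 [  31.367    0.     503.351 -296.269]]
knob [[  36.166   -0.6    503.975 -294.694]
 [  36.221   -0.7    503.364 -294.74 ]
 [  37.25    -0.5    504.463 -294.346]
 [  37.723   -0.8    503.457 -295.592]]
knob [[  69.111   -0.6    503.763 -294.873]
 [  69.372   -0.7    504.106 -295.059]
 [  70.576   -0.5    503.843 -294.762]
 [  70.606   -0.8    503.197 -295.215]]
reg 0.017 [[  6.243  -0.3   468.931 110.761]
 [  6.375  -0.4   468.953 110.719]
 [  7.265  -0.5   468.616 110.772]]
reg 0.017 [[ 15.009  -0.5   467.578 111.284]
 [ 15.084  -0.6   466.408 111.298]
 [ 16.516  -0.7   466.573 110.085]]
reg 0.017 [[ 22.93   -0.5   468.128 110.769]
 [ 24.58   -0.4   468.181 110.483]
 [ 25.75   -0.6   468.146 110.616]]
reg 0.02 [[ 23.042  -0.3   468.928 111.208]
 [ 23.241  -0.4   469.464 111.189]
 [ 23.498  -0.2   468.964 110.543]]
reg 0.02 [[ 30.955  -0.6   464.114 112.89 ]
 [ 31.883  -0.5   465.719 111.594]
 [ 31.921  -0.7   464.492 112.34 ]]
reg 0.02 [[ 57.928  -0.5   468.426 1
[... 800 characters left out ...]

  143]
 [150 150 146 131  94  72 118 171 167 129  98  65  41  40  55  81 113 141
  146]
 [152 152 150 139 104  69  91 148 157 118  83  53  43  46  59  96 124 144
  145]
 [153 151 150 143 116  72  58  80  89  76  59  45  45  55  81 116 139 145
  147]
 [152 149 150 145 128  87  57  46  49  43  45  48  55  74 109 136 147 146
  145]
 [148 146 149 148 139 117  89  64  52  46  46  61  73 105 131 143 150 149
  149]
 [147 149 147 151 146 138 124 106  89  82  81  95 110 129 146 144 148 150
  149]
 [147 149 148 148 149 148 144 137 130 124 119 128 142 142 146 149 147 148
  149]
 [152 149 152 153 150 147 150 145 145 146 144 143 149 145 145 147 148 147
  148]]
[[0.522 0.338 0.064]]
[[0.52  0.338 0.064]]
```

```bash
python3 - <<'E'
from fit import *
np.set_printoptions(precision=3,suppress=True,linewidth=200)
T=np.load("top0.npy",allow_pickle=True).item();S=np.load("scene0.npy",allow_pickle=True).item()
print(T["color"][184:206,342:366].max(2));print(S["color"][222:248,152:175].max(2))
print(atz(S,[[160.3,234],[161.3,232.1],[162.5,230]],.055))
for hi in(60,75):
  kt=(T,(342,186,362,208),30,hi);ks=(S,(152,222,175,248),25,hi)
  for v in([kt],[ks],[kt,ks]): print(hi,np.array(fit(v,parts_knob(),.503,-.297,.015,np.arange(-1.3,1.31,.1))[:4]))
E
```

```text
[[204 203 203 203 203 202 203 202 206 204 205 202 203 202 200 203 204 203 202 203 202 200 197 198]
 [203 203 203 205 204 204 204 204 204 201 204 205 203 203 201 204 205 204 204 200 197 187 183 184]
 [206 203 205 204 204 205 203 202 202 205 204 203 204 198 201 205 204 200 196 189 176 156 136 153]
 [206 205 202 204 204 204 204 202 205 201 202 202 197 189 193 199 200 188 178 151 138 123 118 136]
 [204 208 207 206 203 206 203 204 201 200 187 185 173 167 167 181 174 156 136 125 119 118 120 140]
 [205 204 204 203 206 203 201 198 192 178 157 140 132 124 132 136 129 126 118 118 115 120 127 155]
 [206 205 205 203 205 203 200 182 155 126 109  99 106 105 111 113 117 115 116 116 124 144 164 181]
 [205 205 202 204 204 201 181 146 101  70  60  65  73  82  87  97 106 111 114 114 135 173 191 202]
 [203 203 204 205 197 183 140  89  57  45  42  40  45  49  62  82 103  98 105 123 154 188 200 200]
 [202 204 204 203 183 142  87  51  38  36  35  33  40  49  67  87  93  90 108 130 174 196 203 201]
 [203 208 203 190 155  94  50  39  39  36  35  37  43  65  86  85  82  94 113 136 184 199 204 200]
 [203 205 2
[... 3882 characters left out ...]
   504.46  -294.289]
 [  53.764   -0.7    504.129 -294.976]]
60 [[ 109.776   -0.5    503.926 -293.844]
 [ 110.161   -0.6    502.866 -294.136]
 [ 110.607   -0.4    503.258 -293.039]
 [ 112.003   -0.7    503.995 -295.15 ]]
75 [[  43.007    0.3    502.538 -295.286]
 [  43.249    0.4    503.514 -295.039]
 [  43.412    0.2    502.686 -296.897]
 [  43.726    0.6    503.746 -296.216]]
75 [[  44.584   -0.6    505.128 -294.802]
 [  44.796   -0.7    504.014 -295.094]
 [  45.092   -0.5    504.548 -294.088]
 [  45.582   -0.4    503.064 -292.97 ]]
75 [[  89.591   -0.6    503.92  -294.445]
 [  90.363   -0.5    504.509 -294.351]
 [  91.099   -0.4    503.001 -293.047]
 [  91.248   -0.7    503.131 -294.656]]
```

Readings, from both views:
- **Regulator grip:** (0.468, 0.111, 0.10), bar yaw about -0.4. It needs about 1.16 rad clockwise.
- **Knob:** (0.504, -0.295), yaw about -0.65 (line at the nose).
- **Shaft:** about (0.509, 0.337), yaw about +0.05.

The tool's x yaw is now -0.351. I move above the regulator.

Request:
{"method": "play_rows", "body": {"targets": [[[0,0,-0.1],[0.279,-0.406,0.0],0.35],[[0,0,-0.1],[0.279,-0.406,0.0],0.35],[[0,0,-0.1],[0.279,-0.406,0.0],0.35],[[0,0,-0.1],[0.279,-0.406,0.0],0.35],[[0,0,-0.1],[0.279,-0.406,0.0],0.35],[[0,0,-0.1],[0.279,-0.406,0.0],0.35],[[0,0,-0.1],[0.279,-0.406,0.0],0.35],[[0,0,-0.1],[0.279,-0.406,0.0],0.35],[[0,0,-0.1],[0.279,-0.406,0.0],0.35],[[0,0,-0.1],[0.279,-0.406,-0.07],0.35],[[0,0,-0.1],[0.279,-0.406,-0.1],0.35],[[0,0,-0.1],[0.279,-0.406,-0.1],0.35]], "newtons": 40}}

```text
clock: 2.9
ee_pos: [0.466, 0.1101, 0.1478]
ee_rot: [3.075, -0.624, -0.008]
contact_force: [0.9, -0.0, 0.6]
grip_width: 0.0558
grip_force: 0.0
```

```bash
python3 - <<'E'
from h import *
st=ctrl.state();print({k:np.round(st[k],3) for k in("clock","joint_pos","ee_pos","ee_rot","grip_width","contact_force")})
s=ctrl.snapshot("scene");t=ctrl.snapshot("top")
u,v=[int(x) for x in px(s,[.468,.111,.11])[0]];u2,v2=[int(x) for x in px(t,[.468,.111,.11])[0]]
save("over_reg.png",np.hstack([cv2.resize(i["color"][b-40:b+30,a-35:a+35],(390,390),interpolation=cv2.INTER_CUBIC) for i,a,b in((s,u,v),(t,u2,v2))]))
E
```

```text
{'clock': np.float64(2.9), 'joint_pos': array([ 5.600e-01,  1.780e-01, -2.580e-01, -1.000e-03, -1.141e+00,
        6.110e-01]), 'ee_pos': array([0.466, 0.11 , 0.148]), 'ee_rot': array([ 3.075, -0.624, -0.008]), 'grip_width': np.float64(0.056), 'contact_force': array([ 0.89 , -0.003,  0.595])}
```

View pics/over_reg.png

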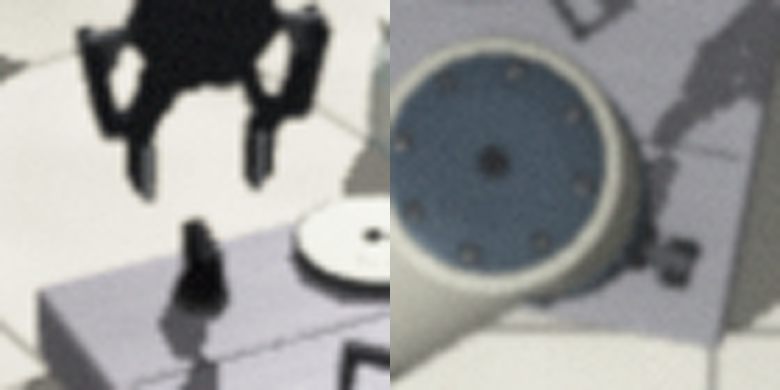

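The fingers straddle the regulator bar, with the bar at scene-crop (195,240) midway between the pads. I descend and grip.

Request:
{"method": "play_rows", "body": {"targets": [[[0,0,0],[0.002,0,-0.025],0.35],[[0,0,0],[0.002,0,-0.049],0.35],[[0,0,0],[0.002,0,-0.049],0.35],[[0,0,0],[0.002,0,-0.049],0.9],[[0,0,0],[0.002,0,-0.049],1],[[0,0,0],[0.002,0,-0.049],1],[[0,0,0],[0.002,0,-0.049],1],[[0,0,0],[0.002,0,-0.049],1]], "newtons": 30}}

```text
clock: 4.0
ee_pos: [0.4705, 0.1102, 0.1026]
ee_rot: [-3.079, 0.624, -0.003]
contact_force: [-2.1, -1.8, 6.5]
grip_width: 0.0134
grip_force: 31.9
```

```bash
python3 - <<'E'
from h import *
st=ctrl.state();print({k:np.round(st[k],3) for k in("clock","joint_pos","ee_pos","ee_rot","grip_width","grip_force","contact_force","torque")})
t=ctrl.snapshot("top")
print(t["color"][180:215,180:220].shape); save("g1.png",t["color"],(150,165,260,235),6)
E
```

```text
{'clock': np.float64(4.0), 'joint_pos': array([ 5.560e-01,  2.240e-01, -3.270e-01,  1.000e-03, -1.018e+00,
        6.140e-01]), 'ee_pos': array([0.471, 0.11 , 0.103]), 'ee_rot': array([-3.079e+00,  6.240e-01, -3.000e-03]), 'grip_width': np.float64(0.013), 'grip_force': np.float64(31.862), 'contact_force': array([-2.063, -1.806,  6.544]), 'torque': array([-0.596,  0.783,  0.042])}
(35, 40, 3)
```

Bar gripped at 13.4 mm. I turn it clockwise in steps.

Request:
{"method": "play_rows", "body": {"targets": [[[0,0,-0.3],[0,0,0.001],1],[[0,0,-0.6],[0,0,0.001],1],[[0,0,-0.8],[0,0,0.001],1],[[0,0,-1],[0,0,0.001],1],[[0,0,-1],[0,0,0.001],1]]}}

```text
clock: 4.68
ee_pos: [0.47, 0.1096, 0.1026]
ee_rot: [2.828, -1.366, 0.001]
contact_force: [-0.6, -4.6, 4.0]
grip_width: 0.0133
grip_force: 31.2
```

Request:
{"method": "play_rows", "body": {"targets": [[[0,0,-0.3],[0,0,0],1],[[0,0,-0.6],[0,0,0],1],[[0,0,-0.8],[0,0,0],1],[[0,0,-0.8],[0,0,0],1],[[0,0,-0.8],[0,0,0],1]]}}

```text
clock: 5.3
ee_pos: [0.4694, 0.1093, 0.1026]
ee_rot: [2.501, -1.898, 0.001]
contact_force: [-3.6, -5.7, 5.1]
grip_width: 0.0136
grip_force: 31.5
```

```bash
python3 - <<'E'
from h import *
st=ctrl.state();print({k:np.round(st[k],3) for k in("clock","joint_pos","ee_pos","ee_rot","grip_width","grip_force","contact_force","torque")})
ims=[]
for n in("top","scene"):
    t=ctrl.snapshot(n);np.save(n+"1.npy",t,allow_pickle=True);u,v=[int(x) for x in px(t,[.4892,.2233,.07])[0]]
    ims.append(cv2.resize(t["color"][v-18:v+18,u-18:u+18],(390,390),interpolation=cv2.INTER_CUBIC));print(u,v)
save("g2.png",np.hstack(ims))
E
```

```text
{'clock': np.float64(5.3), 'joint_pos': array([ 5.560e-01,  2.240e-01, -3.280e-01,  1.000e-03, -1.021e+00,
       -2.840e-01]), 'ee_pos': array([0.469, 0.109, 0.103]), 'ee_rot': array([ 2.501e+00, -1.898e+00,  1.000e-03]), 'grip_width': np.float64(0.014), 'grip_force': np.float64(31.542), 'contact_force': array([-3.556, -5.737,  5.08 ]), 'torque': array([-2.056,  0.945, -0.066])}
197 198
305 162
```

View pics/g2.png

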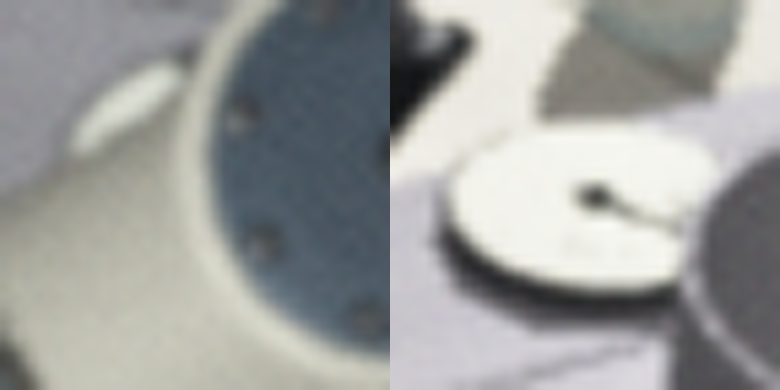

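In the scene crop the needle runs from the hub at (205,198) to about (288,222), before the pan rim hides its tip. I compute its angle and compare it with the mark.

```bash
python3 - <<'E'
from h import *
S0=np.load("scene0.npy",allow_pickle=True).item();S1=np.load("scene1.npy",allow_pickle=True).item();T0=np.load("top0.npy",allow_pickle=True).item()
def rect(s,z=.0705,r=.055,n=440,c=(.4892,.2233)):
    t=np.linspace(r,-r,n);X,Y=np.meshgrid(c[0]+t,c[1]+t,indexing="ij")  # rows: +x up, cols: +y left
    p=px(s,np.c_[X.ravel(),Y.ravel(),np.full(X.size,z)]).astype(np.float32).reshape(n,n,2)
    return cv2.remap(s["color"],p[...,0],p[...,1],cv2.INTER_CUBIC)
def ang(s,r0,r1,c):
    g=s["color"].max(2).astype(np.float32);A=np.linspace(-.6,1.4,401);out=[]
    for a in A:
        r=np.linspace(r0,r1,20);p=px(s,np.c_[c[0]+r*np.cos(a),c[1]+r*np.sin(a),np.full(20,.0705)]).astype(np.float32)
        out.append(cv2.remap(g,p[:,0].reshape(1,-1),p[:,1].reshape(1,-1),cv2.INTER_LINEAR).mean())
    out=np.array(out);i=out.argmin();w=np.clip(out.min()+0.5*(np.median(out)-out.min())-out,0,None);k=abs(A-A[i])<.2
    return A[i],(A*w*k).sum()/(w*k).sum(),out.min()
for dx in(-.001,0,.001):
  for dy in(-.001,0,.001):
    c=(.4892+dx,.2233+dy);print(dx,dy,[np.round(ang(*q,c),3) for q in((T0,.012,.034),(T0,.040,.045),(S0,.010,.024),(S1,.010,.020))])
save("rect.png",np.hstack([cv2.resize(rect(s),(390,390)) for s in(T0,S1)]))
E
```

```text
-0.001 -0.001 [array([  0.73 ,   0.73 , 146.985]), array([  0.165,   0.149, 117.7  ]), array([  1.035,   1.005, 194.682]), array([  0.43 ,   0.442, 193.962])]
-0.001 0 [array([  0.69 ,   0.697, 146.291]), array([  0.145,   0.127, 116.114]), array([  0.76 ,   0.798, 192.951]), array([  0.38 ,   0.383, 194.574])]
-0.001 0.001 [array([  0.67 ,   0.663, 146.057]), array([1.20000e-01, 1.06000e-01, 1.14709e+02]), array([  0.725,   0.759, 190.755]), array([  0.32 ,   0.319, 195.374])]
0 -0.001 [array([  0.75 ,   0.756, 147.148]), array([  0.17 ,   0.154, 109.557]), array([  0.83 ,   0.86 , 193.783]), array([  0.45 ,   0.464, 196.475])]
0 0 [array([  0.72 ,   0.723, 146.316]), array([  0.145,   0.132, 108.414]), array([  0.785,   0.822, 191.263]), array([  0.415,   0.415, 197.1  ])]
0 0.001 [array([  0.69 ,   0.69 , 145.949]), array([  0.12 ,   0.11 , 107.558]), array([  0.76 ,   0.792, 188.915]), array([  0.34 ,   0.343, 197.826])]
0.001 -0.001 [array([  0.78 ,   0.783, 147.358]), array([  0.17 ,   0.157, 104.696]), array([  0.845,   0.882, 192.011]), array([  0.485,   0.492, 198.264])]
0.001 0 [array([  0.75 ,   0.75 , 146.738]), array([  0.145,   0.134, 104.07 ]), array([  0.82 ,   0.849, 189.385]), array([  0.44 ,   0.44 , 198.856])]
0.001 0.001 [array([  0.715,   0.717, 146.42 ]), array([  0.12 ,   0.112, 103.486]), array([  0.79 ,   0.818, 186.997]), array([  0.38 ,   0.378, 199.507])]
```

View pics/rect.png

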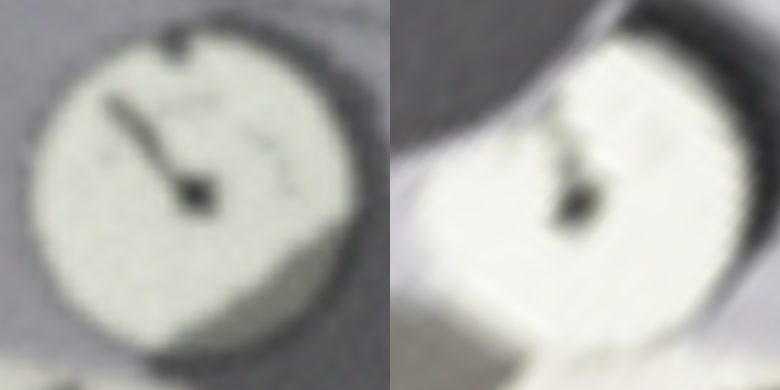

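Top: the needle is at 0.72 and the mark at 0.13, so about 1.19 rad of knob turn in all, of which 0.9 is done. I turn a further 0.28, release, lift and look from the top.

Request:
{"method": "play_rows", "body": {"targets": [[[0,0,-0.28],[0,0,0],1],[[0,0,-0.56],[0,0,0],1],[[0,0,-0.56],[0,0,0],1],[[0,0,-0.56],[0,0,0],0.35],[[0,0,-0.56],[0,0,0],0.35],[[0,0,-0.56],[0,0,0],0.35],[[0,0,-0.56],[0,0,0.05],0.35],[[0,0,-0.56],[0,0,0.11],0.35],[[0,0,-0.56],[-0.03,-0.06,0.15],0.35],[[0,0,-0.4],[-0.06,-0.12,0.15],0.35],[[0,0,0],[-0.06,-0.18,0.15],0.35],[[0,0,0.3],[-0.06,-0.22,0.15],0.35],[[0,0,0.5],[-0.06,-0.25,0.15],0.35]]}}

```text
clock: 7.02
ee_pos: [0.4098, -0.141, 0.2523]
ee_rot: [-2.721, 1.568, -0.002]
contact_force: [0.6, 0.2, 0.1]
grip_width: 0.0555
grip_force: 0.0
```

```bash
cat > gau.py <<'E'
from h import *
def rect(s,z=.0705,r=.055,n=440,c=(.4892,.2233)):
    t=np.linspace(r,-r,n);X,Y=np.meshgrid(c[0]+t,c[1]+t,indexing="ij")
    p=px(s,np.c_[X.ravel(),Y.ravel(),np.full(X.size,z)]).astype(np.float32).reshape(n,n,2)
    return cv2.remap(s["color"],p[...,0],p[...,1],cv2.INTER_CUBIC)
def ang(s,r0,r1,c):
    g=s["color"].max(2).astype(np.float32);A=np.linspace(-.6,1.4,401);out=[]
    for a in A:
        r=np.linspace(r0,r1,20);p=px(s,np.c_[c[0]+r*np.cos(a),c[1]+r*np.sin(a),np.full(20,.0705)]).astype(np.float32)
        out.append(cv2.remap(g,p[:,0].reshape(1,-1),p[:,1].reshape(1,-1),cv2.INTER_LINEAR).mean())
    out=np.array(out);i=out.argmin();w=np.clip(out.min()+0.5*(np.median(out)-out.min())-out,0,None);k=abs(A-A[i])<.2
    return np.round([A[i],(A*w*k).sum()/(w*k).sum(),out.min()],3)
E
python3 - <<'E'
from gau import *
ims=[];c=(.4892,.2233)
for n in("top","scene"):
    t=ctrl.snapshot(n);np.save(n+"2.npy",t,allow_pickle=True);ims.append(cv2.resize(rect(t),(390,390)))
    for r in((.012,.034),(.012,.022),(.020,.034),(.040,.045),(.038,.041)):print(n,r,ang(t,*r,c))
save("rect2.png",np.hstack(ims));print(ctrl.state()["ee_pos"],ctrl.state()["joint_pos"])
E
```

```text
top (0.012, 0.034) [1.20000e-01 1.41000e-01 1.40442e+02]
top (0.012, 0.022) [1.30000e-01 1.60000e-01 1.44026e+02]
top (0.02, 0.034) [1.05000e-01 1.34000e-01 1.35152e+02]
top (0.04, 0.045) [  0.145   0.134 102.787]
top (0.038, 0.041) [  0.155   0.131 121.709]
scene (0.012, 0.034) [  0.215   0.244 174.25 ]
scene (0.012, 0.022) [  0.25    0.25  194.801]
scene (0.02, 0.034) [  0.21    0.243 161.718]
scene (0.04, 0.045) [ 0.725  0.713 84.455]
scene (0.038, 0.041) [ 0.555  0.556 85.991]
[ 0.4095681  -0.1424707   0.25192543] [ 2.97684800e-02  2.15188112e-02 -1.63017575e-01  5.86590258e-04
 -1.38646221e+00  4.90456034e-01]
```

View pics/rect2.png

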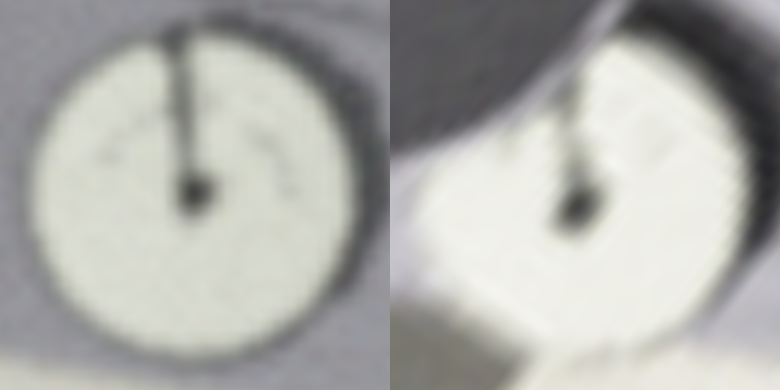

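The needle lies at the mark: it runs from the hub at (193,193) to (181,60), and the mark is at (175,40). I check finely, per radius, and work out the knob reach too.

```bash
python3 - <<'E'
from gau import *
for n,f in(("new","top2.npy"),("old","top0.npy")):
    g=cv2.resize(rect(np.load(f,allow_pickle=True).item()).max(2),(440,440)).astype(float) # 0.25 mm/px, centre 219.5
    d=np.clip(150-g,0,None);hub=d[205:240,205:240];yy,xx=np.mgrid[205:240,205:240];hy,hx=(hub*yy).sum()/hub.sum(),(hub*xx).sum()/hub.sum()
    b=(g>165).astype(np.uint8)
    cs=max(cv2.findContours(b,0,1)[0],key=cv2.contourArea);e=cv2.fitEllipse(cv2.convexHull(cs))
    print(n,"hub",hx,hy,"disc",e[0])
    for R in (40,60,80,100,120,130,140,150,160,168,175):
        y=219.5-R;row=g[int(y)-1:int(y)+3,150:260].mean(0);w=np.clip(np.median(row)-15-row,0,None) 
        x=150+(np.arange(110)*w).sum()/w.sum() if w.sum()>0 else np.nan
        print(R*.25,round(x,1),"ang",round(np.arctan2(219.5-x,219.5-y),3),round(row.min()))
E
```

```text
new hub 219.8698313969409 219.02507530415053 disc (214.20626831054688, 221.63710021972656)
10.0 210.5 ang 0.222 152
15.0 208.3 ang 0.184 146
20.0 207.0 ang 0.155 132
25.0 204.5 ang 0.149 124
30.0 204.5 ang 0.124 130
32.5 204.6 ang 0.114 134
35.0 202.9 ang 0.118 139
37.5 199.5 ang 0.133 132
40.0 197.0 ang 0.14 110
42.0 194.8 ang 0.146 96
43.75 194.2 ang 0.143 93
old hub 221.26488297727582 219.84975847054022 disc (208.7454833984375, 213.3964385986328)
10.0 178.1 ang 0.803 149
15.0 167.0 ang 0.718 130
20.0 160.9 ang 0.632 134
25.0 151.6 ang 0.596 172
30.0 nan ang nan 208
32.5 nan ang nan 212
35.0 200.4 ang 0.136 192
37.5 198.4 ang 0.14 154
40.0 197.0 ang 0.14 120
42.0 195.3 ang 0.143 100
43.75 194.9 ang 0.14 95
```

The mark is at 0.142 and the needle at about 0.12, which is good. Next I go above the knob and descend.

Request:
{"method": "play_rows", "body": {"targets": [[[0,0,0.3],[0.04,-0.06,-0.03],0.35],[[0,0,0.6],[0.08,-0.12,-0.07],0.35],[[0,0,0.8],[0.094,-0.1555,-0.11],0.35],[[0,0,0.8],[0.094,-0.1555,-0.13],0.35],[[0,0,0.8],[0.094,-0.1555,-0.13],0.35],[[0,0,0.8],[0.094,-0.1555,-0.13],0.35]]}}

```text
clock: 7.88
ee_pos: [0.5047, -0.2947, 0.1231]
ee_rot: [2.977, -1.003, 0.002]
contact_force: [0.0, 0.4, 0.6]
grip_width: 0.0554
grip_force: 0.0
```

```bash
python3 - <<'E'
from h import *
st=ctrl.state();print({k:np.round(st[k],4) for k in("clock","ee_pos","ee_rot")})
s=ctrl.snapshot("scene");u,v=[int(x) for x in px(s,[.504,-.295,.09])[0]]
save("overknob.png",s["color"],(u-30,v-35,u+30,v+30),8)
E
```

```text
{'clock': np.float64(7.875), 'ee_pos': array([ 0.5047, -0.2947,  0.1231]), 'ee_rot': array([ 2.9766e+00, -1.0035e+00,  2.3000e-03])}
```

View pics/overknob.png

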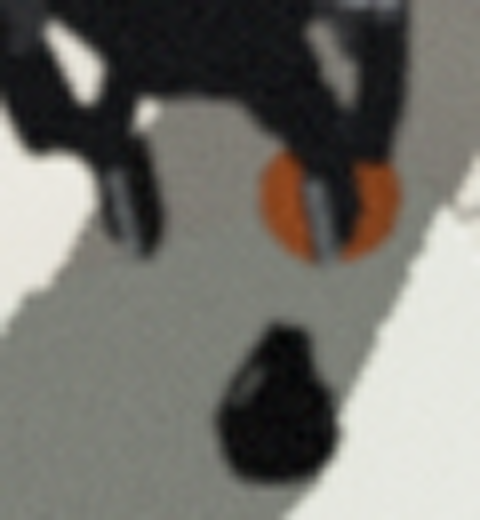

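```bash
python3 - <<'E'
from h import *
s=ctrl.snapshot("scene");u,v=[int(x) for x in px(s,[.504,-.295,.09])[0]]
th=-.65;y=np.array([-np.sin(th),np.cos(th),0])
c=np.array([.5047,-.2947,.104])
f=lambda X:(px(s,X)-[u-30,v-35]+.5)*8-.5
print(f([c-.028*y,c+.028*y,c,[.504,-.295,.055],[.504+.023*np.cos(th),-.295+.023*np.sin(th),.055],[.504,-.295,.033],[.504,-.295,.015]]))
for m in ctrl.mark_of("scene","knob_grip"): print(m["p"],m["at"])
E
```

```text
[[160.28448739 253.07420332]
 [326.96486671 257.46968597]
 [243.50213707 255.26897575]
 [266.1156411  362.31102112]
 [249.13746137 409.7300043 ]
 [276.56674033 408.69469324]
 [284.91756413 445.75488434]]
0.75 [0.4013, -0.125, 0.0502]
0.63 [0.5012, -0.2948, 0.0534]
0.61 [0.5314, -0.1269, 0.0516]
0.61 [0.4873, 0.2252, 0.0729]
```

The knob skirt projects where expected ((280,430) in the crop) and the fingers straddle it, so I descend and grip.

Request:
{"method": "play_rows", "body": {"targets": [[[0,0,0],[0,0,-0.035],0.35],[[0,0,0],[0,0,-0.0675],0.35],[[0,0,0],[0,0,-0.0675],0.35],[[0,0,0],[0,0,-0.0675],0.8],[[0,0,0],[0,0,-0.0675],1],[[0,0,0],[0,0,-0.0675],1],[[0,0,0],[0,0,-0.0675],1],[[0,0,0],[0,0,-0.0675],1],[[0,0,0],[0,0,-0.0675],1]], "newtons": 60}}

```text
clock: 9.15
ee_pos: [0.5052, -0.2954, 0.0565]
ee_rot: [2.977, -1.003, 0.006]
contact_force: [-0.8, 1.4, 6.3]
grip_width: 0.0126
grip_force: 61.1
```

```bash
python3 - <<'E'
from h import *
st=ctrl.state();print({k:np.round(st[k],4) for k in("clock","ee_pos","ee_rot","grip_width","contact_force","joint_pos")})
E
```

```text
{'clock': np.float64(9.15), 'ee_pos': array([ 0.5052, -0.2954,  0.0565]), 'ee_rot': array([ 2.9766, -1.0035,  0.0055]), 'grip_width': np.float64(0.0126), 'contact_force': array([-0.8474,  1.4066,  6.3009]), 'joint_pos': array([-2.6180e-01,  4.4980e-01, -1.2320e-01,  7.0000e-04, -9.9430e-01,
        1.1819e+00])}
```

Gripped at 12.6 mm. I lift and carry it over to the shaft, turning +0.7 rad.

Request:
{"method": "play_rows", "body": {"targets": [[[0,0,0],[0,0,0.06],1],[[0,0,0],[0,0,0.12],1],[[0,0,0],[0,0,0.18],1],[[0,0,0.1],[-0.02,0.03,0.195],1],[[0,0,0.2],[-0.02,0.09,0.195],1],[[0,0,0.3],[-0.02,0.15,0.195],1],[[0,0,0.4],[-0.02,0.21,0.195],1],[[0,0,0.5],[-0.02,0.27,0.195],1],[[0,0,0.6],[-0.02,0.33,0.195],1],[[0,0,0.7],[-0.02,0.39,0.195],1],[[0,0,0.8],[-0.02,0.45,0.195],1],[[0,0,0.9],[-0.02,0.51,0.195],1],[[0,0,1],[-0.01,0.57,0.195],1],[[0,0,1],[0.005,0.631,0.195],1],[[0,0,1],[0.005,0.631,0.195],1],[[0,0,1],[0.005,0.631,0.145],1],[[0,0,1],[0.005,0.631,0.115],1],[[0,0,1],[0.005,0.631,0.115],1]]}}

```text
clock: 11.4
ee_pos: [0.5078, 0.3344, 0.1675]
ee_rot: [3.129, -0.237, -0.006]
contact_force: [-0.1, 0.0, -1.0]
grip_width: 0.0123
grip_force: 60.0
```

Request:
{"method": "play_rows", "body": {"targets": [[[0,0,0.2],[0,0,0],1],[[0,0,0.4],[0,0,0],1],[[0,0,0.4],[0,0,0],1],[[0,0,0.4],[0,0,0],1]]}}

```text
clock: 11.9
ee_pos: [0.5094, 0.3361, 0.1708]
ee_rot: [-3.14, -0.074, -0.002]
contact_force: [0.1, -0.4, -0.4]
grip_width: 0.0126
grip_force: 60.0
```

```bash
python3 - <<'E'
from h import *
st=ctrl.state();print({k:np.round(st[k],4) for k in("clock","ee_pos","ee_rot","grip_width","contact_force","joint_pos")})
ims=[]
for n in("scene","top"):
    s=ctrl.snapshot(n);np.save(n+"3.npy",s,allow_pickle=True);u,v=[int(x) for x in px(s,[.509,.336,.14])[0]]
    ims.append(cv2.resize(s["color"][v-30:v+30,u-30:u+30],(390,390),interpolation=cv2.INTER_CUBIC))
    print(n,u,v,[(m["p"],np.round(m["at"],4)) for t in("knob","knob_grip") for m in ctrl.mark_of(n,t)])
save("overshaft.png",np.hstack(ims))
E
```

```text
{'clock': np.float64(11.9), 'ee_pos': array([0.5094, 0.3361, 0.1708]), 'ee_rot': array([-3.1395e+00, -7.4000e-02, -2.4000e-03]), 'grip_width': np.float64(0.0126), 'contact_force': array([ 0.1327, -0.3887, -0.4385]), 'joint_pos': array([ 8.392e-01,  4.049e-01,  1.199e-01,  3.000e-04, -1.284e+00,
        7.787e-01])}
scene 337 136 [(0.63, array([ 0.4062, -0.1227,  0.0031])), (0.57, array([ 0.5343, -0.1251, -0.001 ])), (0.46, array([0.5128, 0.3365, 0.1299])), (0.18, array([ 0.5439, -0.3244,  0.0013])), (0.77, array([ 0.5311, -0.124 ,  0.0529])), (0.75, array([ 0.3995, -0.1249,  0.0499])), (0.69, array([0.5083, 0.3379, 0.1674]))]
top 158 189 [(0.79, array([ 0.5325, -0.1226,  0.002 ])), (0.75, array([ 0.4022, -0.1252,  0.0041])), (0.61, array([0.5137, 0.3344, 0.1267])), (0.65, array([ 0.4   , -0.1259,  0.0495])), (0.6, array([ 0.5284, -0.1246,  0.0502])), (0.59, array([0.5032, 0.3348, 0.1652]))]
```

View pics/overshaft.png

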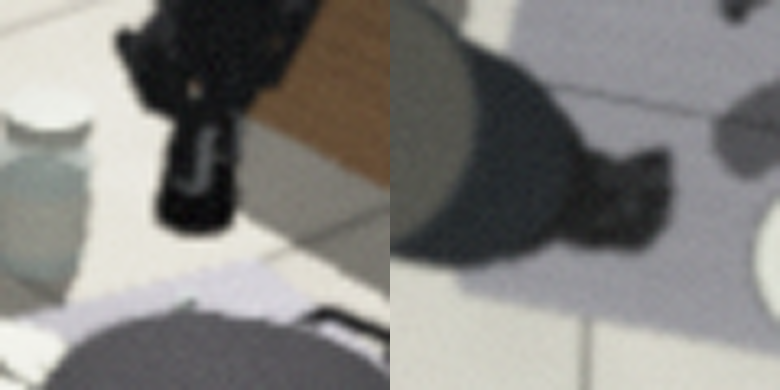

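The knob is upright in the fingers; its skirt spans x 155–235 with its bottom at y 232 in the scene crop. I check its offset from the TCP.

```bash
python3 - <<'E'
from fit import *
S=np.load("scene3.npy",allow_pickle=True).item()
g=S["color"].max(2);print(g[131:144,328:348])
t=np.linspace(0,2*np.pi,200)
for zb in(.131,.1328,.135):
  X=np.c_[.5094+.021*np.cos(t),.3361+.021*np.sin(t),np.full(200,zb)];p=px(S,X);p2=px(S,X+[0,0,.018])
  print(zb,"bottom v",p[:,1].max(),"u",p[:,0].min(),p[:,0].max(),"top ring",p2[:,0].min(),p2[:,0].max())
E
```

```text
[[233 234 233 197 116  36  24  27  30  70  86  59  24  26  36  82 116 126
  129 128]
 [234 233 232 184  87  33  26  22  35  68  80  50  21  14  32  96 122 126
  130 129]
 [234 234 231 167  66  36  42  37  45  75  79  49  23  17  29  96 126 128
  127 131]
 [235 233 226 155  49  35  49  55  61  77  71  39  14  14  31  85 120 128
  128 131]
 [235 231 203 119  34  20  30  48  62  62  44  25  18  14  29  72 110 125
  129 130]
 [231 229 180  80  26  10  16  21  26  22  19  17  10  17  33  76 113 129
  133 128]
 [232 228 173  66  21  15  20  16  13  12  14  21  18  11  29  82 116 129
  129 130]
 [232 228 171  71  18  18  18  16  13  18  16  13  12  12  38 125 144 132
  125 127]
 [230 229 183  94  30  16   9  16   9  15  16  18  13  16  68 182 197 156
  136 129]
 [230 229 201 144  85  47  26  17  22  22  18  23  23  42 111 200 226 206
  178 154]
 [230 230 228 209 172 130  83  60  53  47  49  70  87 126 181 219 231 229
  226 201]
 [229 232 231 228 226 208 177 155 153 145 154 161 174 208 227 229 231 230
  231 229]
 [230 231 231 231 231 228 228 227 226 228 228 228 227 229 229 232 231 230
  230 230]]
0.131 bottom v 142.24405608239124 u 330.5103696693796 343.3319471694002 top ring 331.1111130574095 344.05045859452184
0.1328 bottom v 141.76566440576767 u 330.5699680973779 343.4032262571266 top ring 331.1717742121231 344.1230151332519
0.135 bottom v 141.17979617734102 u 330.64295326151614 343.4905165937462 top ring 331.2460620849664 344.2118714143741
```

Within about 1–2 mm. I descend to just above the tip, then feel for it.

Request:
{"method": "play_rows", "body": {"targets": [[[0,0,0],[0,0,-0.025],1],[[0,0,0],[0,0,-0.04],1],[[0,0,0],[0,0,-0.04],1],[[0,0,0],[0,0,-0.042],1],[[0,0,0],[0,0,-0.044],1],[[0,0,0],[0,0,-0.046],1],[[0,0,0],[0,0,-0.046],1]]}}

```text
clock: 13.08
ee_pos: [0.5092, 0.3361, 0.1236]
ee_rot: [-3.14, -0.077, -0.001]
contact_force: [0.5, 0.4, -0.7]
grip_width: 0.0123
grip_force: 60.1
```

Request:
{"method": "play_rows", "body": {"targets": [[[0,0,0],[0,0,-0.001],1],[[0,0,0],[0,0,-0.002],1],[[0,0,0],[0,0,-0.002],1]]}}

```text
clock: 13.45
ee_pos: [0.5093, 0.3362, 0.122]
ee_rot: [-3.14, -0.077, -0.002]
contact_force: [0.8, 0.8, 2.9]
grip_width: 0.0123
grip_force: 60.3
```

Request:
{"method": "play_rows", "body": {"targets": [[[0,0,0],[0,0,-0.001],1],[[0,0,0],[0,0,-0.002],1],[[0,0,0],[0,0,-0.003],1],[[0,0,0],[0,0,-0.003],1]]}}

```text
clock: 13.95
ee_pos: [0.5093, 0.3361, 0.1188]
ee_rot: [-3.14, -0.077, -0.001]
contact_force: [2.6, -0.3, 4.0]
grip_width: 0.0127
grip_force: 60.6
```

Request:
{"method": "play_rows", "body": {"targets": [[[0,0,0],[0.001,0,0],1],[[0,0,0],[0.0015,0,0],1],[[0,0,0],[0.0015,0,0],1]]}}

```text
clock: 14.32
ee_pos: [0.5103, 0.3359, 0.1178]
ee_rot: [3.14, 0.077, -0.001]
contact_force: [1.6, -0.0, 0.1]
grip_width: 0.0124
grip_force: 60.1
```

Request:
{"method": "play_rows", "body": {"targets": [[[0,0,0],[0,0,-0.001],1],[[0,0,0],[0,0,-0.002],1],[[0,0,0],[0,0,-0.002],1]]}}

```text
clock: 14.7
ee_pos: [0.5103, 0.3359, 0.1161]
ee_rot: [3.14, 0.077, -0.001]
contact_force: [1.0, 1.4, -0.7]
grip_width: 0.0126
grip_force: 60.0
```

The knob slipped onto the shaft and the force fell to zero. I continue down.

Request:
{"method": "play_rows", "body": {"targets": [[[0,0,0],[0,0,-0.002],1],[[0,0,0],[0,0,-0.004],1],[[0,0,0],[0,0,-0.006],1],[[0,0,0],[0,0,-0.006],1]]}}

```text
clock: 15.2
ee_pos: [0.5104, 0.336, 0.1106]
ee_rot: [3.141, 0.077, -0.0]
contact_force: [-0.6, -0.3, 3.1]
grip_width: 0.0128
grip_force: 60.4
```

Request:
{"method": "play_rows", "body": {"targets": [[[0,0,0],[0,0,-0.001],1],[[0,0,0],[0,0,-0.002],1],[[0,0,0],[0,0,-0.003],1],[[0,0,0],[0,0,-0.003],1]]}}

```text
clock: 15.7
ee_pos: [0.5105, 0.336, 0.1076]
ee_rot: [-3.141, -0.077, -0.0]
contact_force: [-2.3, 0.1, 4.4]
grip_width: 0.0124
grip_force: 60.6
```

Request:
{"method": "play_rows", "body": {"targets": [[[0,0,0],[0,0,-0.002],1],[[0,0,0],[0,0,-0.004],1],[[0,0,0],[0,0,-0.005],1],[[0,0,0],[0,0,-0.005],1]]}}

```text
clock: 16.2
ee_pos: [0.5106, 0.336, 0.1037]
ee_rot: [-3.14, -0.078, -0.001]
contact_force: [-4.5, -0.8, 10.0]
grip_width: 0.0126
grip_force: 61.6
```

Request:
{"method": "play_rows", "body": {"targets": [[[0,0,0],[0,0,-0.001],1],[[0,0,0],[0,0,-0.002],1],[[0,0,0],[0,0,-0.002],1]]}}

```text
clock: 16.58
ee_pos: [0.5106, 0.336, 0.1035]
ee_rot: [-3.14, -0.079, -0.003]
contact_force: [-7.6, -2.4, 18.5]
grip_width: 0.0125
grip_force: 62.8
```

The bottom stop is firm: 18.5 N, TCP at 0.1036. The 3 mm offset is the same as at the grasp (0.0565 against 0.053 nominal), so the knob is fully home and pressed to the bottom. I take a final check of the needle and hold.

```bash
python3 - <<'E'
from gau import *
s=ctrl.snapshot("scene");S2=np.load("scene2.npy",allow_pickle=True).item()
for q in(S2,s): print(ang(q,.012,.022,(.4892,.2233)),ang(q,.02,.034,(.4892,.2233)))
t=ctrl.snapshot("top");T2=np.load("top2.npy",allow_pickle=True).item()
for q in(T2,t): print("top",ang(q,.012,.034,(.4892,.2233)),ang(q,.040,.045,(.4892,.2233)))
print(ctrl.state()["contact_force"])
u,v=[int(x) for x in px(t,[.49,.27,.1])[0]]
save("final.png",np.hstack([cv2.resize(t["color"][v-30:v+30,u-40:u+40],(400,300),interpolation=3),cv2.resize(s["color"][120:180,290:370],(400,300),interpolation=3)]))
E
```

```text
[  0.25    0.25  194.801] [  0.21    0.243 161.718]
[  0.255   0.256 196.609] [  0.275   0.302 142.998]
top [1.20000e-01 1.41000e-01 1.40442e+02] [  0.145   0.134 102.787]
top [1.20000e-01 1.41000e-01 1.43524e+02] [  0.145   0.135 104.394]
[-8.39647001 -2.67385477 19.31793065]
```

View pics/final.png

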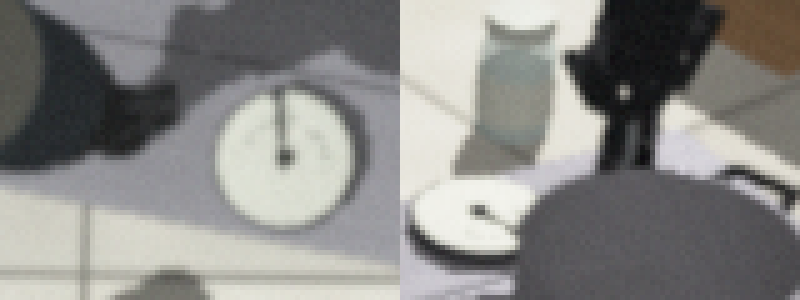

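The needle, from hub (287,157) to (281,90) in the left crop, still points at the mark. The fingers hold the knob down on the shaft at right-crop (628,150). I hand the job in.

```bash
python3 -c "
from rig import ctrl
print(ctrl.close_job())"
```

```text
the job is handed in; nothing more can be done
None
```

I handed the job in at about 17 s of the 66 s. The needle points at the mark (about 0.02 rad off by the top camera), and the smallest knob is home on the shaft, held pressed at the bottom stop with about 19 N. I saw nothing else disturbed, though I did not check every bystander at the end, and the judge's result was not shown.

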